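# Check the brake levers of a child's handlebar

### The arm

A 6-joint arm with a two-finger parallel gripper is mounted at the origin on the work surface. World frame = base frame: x ahead of the robot, y to its left, z up, the work surface at z = 0. Lengths are in m, angles in rad, forces in N, time in s.
With the tool pointing down it reaches from about 0.25 to 0.725 m from the base axis. Payload 4 kg.
Tool frame: the origin (TCP) lies on the centre line of the jaws, within the pads' length; the fingertips stand 22 mm ahead of it and the grasp point (between the pads) lies 3 mm ahead of it; z points along the fingers, y is the line along which they close (so a half turn about z gives the same grasp; the last joint's range is limited). The gripper opens to 85 mm and grips with 20 to 120 N. Pads are 22 mm wide; open, the fingers measure 114 mm over their backs; the gripper's body (76 mm by 85 mm) begins 54 mm behind the grasp point. The pads swing forward as they close: fully open they stand 13 mm farther back than shut.
Start: joints at [0, 0.241, 0.005, 1.335, 0, 1.571], TCP at [0.5, -0, 0.253] pointing down, gripper open.
Joint ranges: [-2.72, 2.72], [-1.05, 1.87], [-1.09, 1.28], [-1.99, 2.15], [-1.42, 1.44], [-3.14, 3.14]. Speed limits (rad/s): [2.79, 2.79, 3.14, 3.14, 3.14, 3.14].

### API

Orientations are given as a unit quaternion [x, y, z, w].
In Python, from workcell import bot gives the robot as it stands.
- The arm moves only by the shell command python3 -m inch 'ROWS'. ROWS is JSON, one flat list of numbers, 7 for each row, row after row: the shift along the world's x, y, z in mm, then the turn, a rotation vector about the world's x, y, z in rad, then the opening in per cent of the stroke, from 0 (shut) to 100 (fully open). A call has 1 to 8 rows; each row is the pose to reach, as a shift and turn from the pose commanded when the call began; what a row does not reach only later rows make up. A row lasts 1/12 s, in which the tool goes at most 41.7 mm and 7.16 degrees, less where a joint would pass 70% of its speed; a pose out of reach is approached as far as the arm can. A call with a gripper value outside its range is refused whole. The fingers move at their own pace and stop on an object; the grip force is fixed at half the most. Time passes only in rows, so rows that repeat a pose let the fingers close. It gives the time, the measured TCP pose, the force, the opening and the grip force at its end, in the units of the state.
- bot.get_obs(): the state, without advancing time (a new reading comes with each control period).
- bot.camera(name): name is "scene" or "side" or "wrist"; returns the picture (420x560x3 uint8, blue, green, red); there is no depth.
- bot.camera_info(name): a dict with "intrinsics" (3x3 intrinsics, pixels), "camera_from_world" (4x4, takes a point from world to camera coordinates); the wrist camera has in their place "hand_eye" (4x4, takes a point from camera to tool coordinates, whose origin is the TCP and whose axes are the flange's). Camera axes: x right, y down, z forward; pixel columns grow to the right and rows downward; lengths in m; the calibration is good to about 2 mm. A picture is of the moment at which its call begins: read the wrist's pose just before it. camera_info takes no time and is no camera call.
- bot.job_done(): hands the job in; it is judged then, once.
Trained networks look in the newest picture that a camera, given by its name, has taken for a name from the list of things; names that differ only in an ending like _2 or _b are one class to them, and where a whole thing is asked for, a point or a joint stands for the part that bears it (a point fixed in the world has none). Each returns a list of dicts, best first, with "confidence" (0 to 1); they miss things now and then, are a little off and sometimes report something else, mostly with a low value. They report only what shows in the picture. A call takes as long as a camera call.
- bot.silhouettes(camera, target): "mask" (420x560 bool, what is visible of it) and "uv" ([column, row] in pixels, amid what is visible of it).
- bot.spot_point(camera, target): "uv" ([column, row] in pixels: a listed point, or the origin of a listed thing).
The state is a dict: "clock": time; "joint_pos": joint angles; "joint_vel": joint speeds; "tau": joint torques, N m; "eef_pos": TCP position; "tool_rot": TCP orientation; "ft_force": force on the tool from outside, world axes, zero at the start; "ft_torque": the same for the moment, N m; "grip_width": finger opening in m; "grasp_force": force on a finger pad.
Only numpy, scipy, OpenCV 4.12 (cv2) and the standard library are available. Lean on these libraries where they do the work, as an engineer would, in place of code of your own. Each camera call takes 0.05 s, during which the arm holds its last target. There are 200 camera calls.

### The job

Check the two hand brakes of the child's handlebar on the shop counter, the red lever first and then the blue one: press the lever in towards its grip with the outside of your fingers until it comes up against its stop, short of the bar, hold it there for about a second, and let it spring fully out again before you go on. Do not pinch the levers or force them hard, do not touch the bar or its grips, and leave the other things on the counter alone.

Things in the scene. Friction and masses are not known exactly. Their poses are not given: they have to be found in the camera images.
- bar: child's handlebar, fixed, level: steel tube 400 mm long, 22 mm thick, 120 to 150 mm over the counter. Origin mid-tube on its centre line; y runs along it to the red grip, x away from the levers (they stand on its -x side), z up. Grips 31 mm thick (42 mm at the inner collar) from 100 to 212 mm either side: red +y, blue -y. Stem block and bell at the middle, under 30 mm above the centre line
- stand: the bar's stand, fixed to the counter: a steel plate 120 x 140 x 14 mm with a 52 mm thick upright socket 76 mm high, right under the middle of the bar. Origin under the plate's centre
- red_brake: the red hand brake: black clamp on the bar's +y side, 18 mm wide and 32 mm thick, with an arm 50 mm long that carries the red lever. Origin on the bar's centre line, 70 to 86 mm from the bar's middle; axes as the bar's
- red_pad (a point): spot to press on the red lever: outer face (away from the grip) of its blade, 85 mm from the pivot, mid-height. Blade 112 mm long, 10 thick, 14 high, with a 17 mm ball end, level with the bar's centre line, in front of the red grip, some 47 mm clear of it at rest. Turns with the lever: x points through the blade to the grip (press this way), +y along the blade to the ball end, z up
- red_pivot (a point): pivot of the red lever (upright axis), 50 mm from the bar's centre line on its -x side; the black clamp arm here reaches 11 mm above and below
- red_lever (a joint): angle of the red lever in rad: 0 fully out, 0.36 against its fixed stop (pad moved 30 mm towards the grip, blade still about 15 mm clear of it). A spring pushes it out: at the pad 3 N at rest, 8 N just before the stop; there the force rises steeply. Springs back to 0 when let go
- blue_brake: the blue hand brake: black clamp on the bar's -y side, 18 mm wide and 32 mm thick, with an arm 50 mm long that carries the blue lever. Origin on the bar's centre line, 70 to 86 mm from the bar's middle; axes as the bar's
- blue_pad (a point): spot to press on the blue lever: outer face (away from the grip) of its blade, 85 mm from the pivot, mid-height. Blade 112 mm long, 10 thick, 14 high, with a 17 mm ball end, level with the bar's centre line, in front of the blue grip, some 47 mm clear of it at rest. Turns with the lever: x points through the blade to the grip (press this way), -y along the blade to the ball end, z up
- blue_pivot (a point): pivot of the blue lever (upright axis), 50 mm from the bar's centre line on its -x side; the black clamp arm here reaches 11 mm above and below
- blue_lever (a joint): angle of the blue lever in rad: 0 fully out, 0.36 against its fixed stop (pad moved 30 mm towards the grip, blade still about 15 mm clear of it). A spring pushes it out: at the pad 3 N at rest, 8 N just before the stop; there the force rises steeply. Springs back to 0 when let go
- toy_car: loose green toy car, 75 x 46 x 43 mm, origin underneath its centre; leave alone
- marble_jar: loose green jar with an orange lid, 60 mm across, 85 mm high, origin underneath its centre; leave alone
- spanner: loose steel spanner lying flat, 150 mm long, some 15 mm high, origin near its middle; leave alone
- game_box: loose flat green and yellow game box, 100 x 140 x 33 mm, origin underneath its centre; leave alone

How it is judged:
By the outcome, as a careful person would: the job done as asked, in the order asked, and still so for the second after the job is handed in, with the robot touching nothing.
It also fails if it takes over 59 s, if anything falls off the work surface, if the arm or the gripper's body presses on something with over 40 N, if the wrist force passes 120 N, or if a joint passes its speed limit or range.

## Working session

There is one attempt and no reset: what is moved stays moved. The work goes in short steps, Python scripts to look and compute and a shell command to move; the robot and the scene stay as the last step left them, time stands still between calls to the robot, and variables do not carry over. Pictures are saved under pics/ and viewed, at most 10 in all, crops included, and the job is handed in when it is done.

```bash
mkdir -p pics; cat > h.py <<'E'
import numpy as np, cv2
from workcell import bot
from scipy.spatial.transform import Rotation as R
def P(name):
    i=bot.camera_info(name); return np.array(i["intrinsics"])@np.array(i["camera_from_world"])[:3]
def tri(a,b,Pa,Pb):
    X=cv2.triangulatePoints(Pa,Pb,np.array(a,float).reshape(2,1),np.array(b,float).reshape(2,1)).ravel(); return X[:3]/X[3]
def proj(Pm,X):
    x=Pm@np.append(X,1); return x[:2]/x[2]
E
python3 - <<'E'
from h import *
im={}
for c in("scene","side"):
    im[c]=bot.camera(c); cv2.imwrite(f"pics/{c}0.png",im[c])
pa,pb=P("scene"),P("side")
for n in["bar","stand","red_brake","red_pad","red_pivot","blue_brake","blue_pad","blue_pivot","toy_car","marble_jar","spanner","game_box"]:
    a=bot.spot_point("scene",n);b=bot.spot_point("side",n)
    if a and b:
        X=tri(a[0]["uv"],b[0]["uv"],pa,pb); e=np.linalg.norm(proj(pa,X)-a[0]["uv"])
        print(n,X.round(4),"err",e.round(1),np.round(a[0]["uv"]),np.round(b[0]["uv"]),a[0]["confidence"],b[0]["confidence"])
    else: print(n,a[:1],b[:1])
o=bot.get_obs();print(o["clock"],o["tool_rot"],o["eef_pos"])
E
```

```text
bar [ 0.7244 -0.005   0.0501] err 42.6 [189. 260.] [260. 209.] 0.58 0.58
stand [ 0.5801 -0.0381 -0.0013] err 2.4 [276. 234.] [263. 238.] 0.67 0.89
red_brake [0.5683 0.0289 0.1226] err 1.4 [291. 209.] [253. 193.] 0.69 0.53
red_pad [0.4918 0.1106 0.1269] err 1.0 [337. 215.] [228. 178.] 0.85 0.5
red_pivot [0.5262 0.0294 0.1179] err 2.2 [308. 204.] [243. 196.] 0.79 0.49
blue_brake [ 0.5786 -0.1236  0.1306] err 1.2 [258. 178.] [263. 224.] 0.91 0.75
blue_pad [ 0.5118 -0.2031  0.1227] err 0.6 [264. 160.] [240. 246.] 0.44 0.46
blue_pivot [ 0.5033 -0.0231  0.0662] err 11.0 [312. 204.] [245. 224.] 0.66 0.61
toy_car [ 0.3988  0.0795 -0.0037] err 0.1 [356. 238.] [204. 217.] 0.61 0.71
marble_jar [0.6142 0.4202 0.0041] err 1.2 [379. 365.] [260. 158.] 0.88 0.75
spanner [ 0.5997 -0.4015 -0.0109] err 0.7 [209. 178.] [279. 337.] 0.59 0.67
game_box [ 0.8096 -0.0701  0.0032] err 0.7 [187. 257.] [334. 239.] 0.65 0.71
1.3 [7.07098605e-01 7.07114957e-01 4.21305751e-06 1.28705797e-05] [5.00014230e-01 6.51889043e-06 2.53319059e-01]
```

```bash
python3 -c "
import cv2
cv2.imwrite('pics/sc_crop.png',cv2.resize(cv2.imread('pics/scene0.png')[110:310,140:420],None,fx=2.8,fy=2.8))
cv2.imwrite('pics/si_crop.png',cv2.resize(cv2.imread('pics/side0.png')[110:310,130:410],None,fx=2.8,fy=2.8))"
```

```text
(no output)
```

View pics/sc_crop.png

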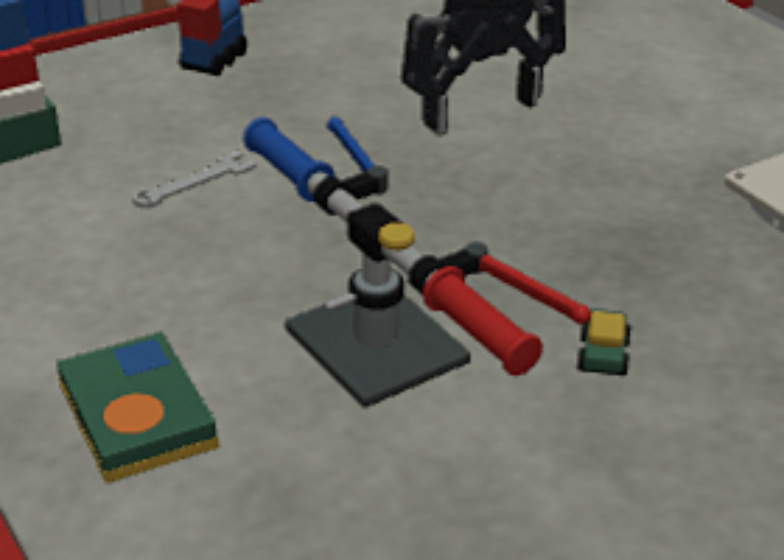

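View pics/si_crop.png

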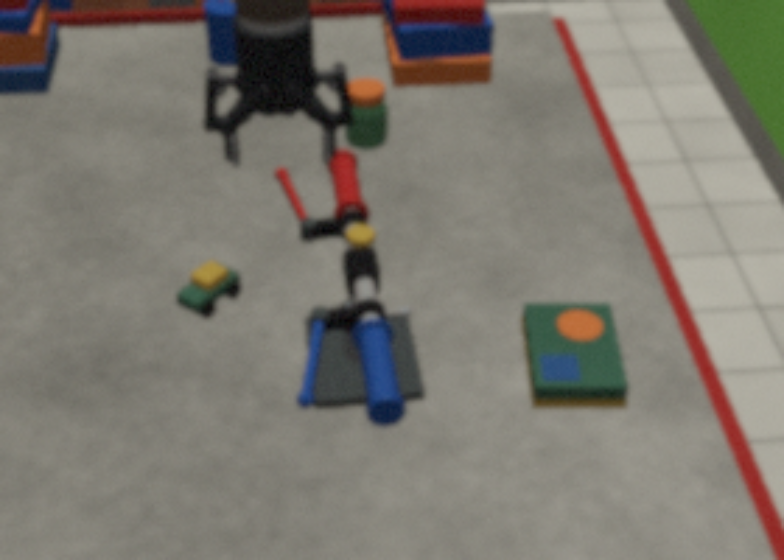

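The scene crop shows the bar running from the blue grip (upper left) to the red grip (lower right). The red lever goes from pixel (311,201) to (348,222) and the blue lever from (275,174) to (260,155). The toy car is in front of the red ball end, below lever height. The network's blue_pivot in "scene" (312,204) is really the red one. I'll measure from the wrist camera.

```bash
cat >> h.py <<'E'
def PW(o):
    i=bot.camera_info("wrist"); T=np.eye(4); T[:3,:3]=R.from_quat(o["tool_rot"]).as_matrix(); T[:3,3]=o["eef_pos"]
    return np.array(i["intrinsics"])@np.linalg.inv(T@np.array(i["hand_eye"]))[:3]
def wshot(k):
    import pickle
    o=bot.get_obs(); im=bot.camera("wrist"); cv2.imwrite(f"pics/w{k}.png",im)
    d={"P":PW(o)}
    for n in["red_pad","red_pivot","blue_pad","blue_pivot","red_brake","blue_brake","bar"]:
        d[n]=[(np.round(x["uv"],1).tolist(),round(x["confidence"],2)) for x in bot.spot_point("wrist",n)[:2]]; print(n,d[n])
    pickle.dump(d,open(f"w{k}.pkl","wb"))
E
python3 -m inch '[-40,0,15,0,0,0,0,-80,0,30,0,0,0,0,-120,0,50,0,0,0,0,-120,0,50,0,0,0,0,-120,0,50,0,0,0,0]'
python3 -c "
from h import *
print(bot.camera_info('wrist'));wshot(1)"
```

```text
clock: 1.72
eef_pos: [0.3792, 0.0, 0.3052]
tool_rot: [0.707, 0.707, 0.001, 0.002]
ft_force: [0.5, -0.2, 0.2]
grip_width: 0.0257
grasp_force: 0.0
{'intrinsics': array([[293.38546774,   0.        , 278.17034664],
       [  0.        , 293.38546774, 211.22789462],
       [  0.        ,   0.        ,   1.        ]]), 'hand_eye': array([[ 2.38277919e-04, -9.48629345e-01, -3.16389490e-01,
         8.18567573e-02],
       [ 9.99999819e-01,  4.00689609e-04, -4.48270408e-04,
         5.99849093e-04],
       [ 5.52016444e-04, -3.16389326e-01,  9.48629269e-01,
        -1.21262713e-01],
       [ 0.00000000e+00,  0.00000000e+00,  0.00000000e+00,
         1.00000000e+00]])}
red_pad [([403.9, 73.7], 0.98)]
red_pivot [([422.7, 161.9], 0.76)]
blue_pad [([470.7, 159.5], 0.46)]
blue_pivot [([404.2, 293.6], 0.43)]
red_brake [([472.1, 160.3], 0.92)]
blue_brake [([448.7, 292.3], 0.62), ([407.0, 293.1], 0.36)]
bar [([458.6, 235.5], 0.58)]
```

View pics/w1.png

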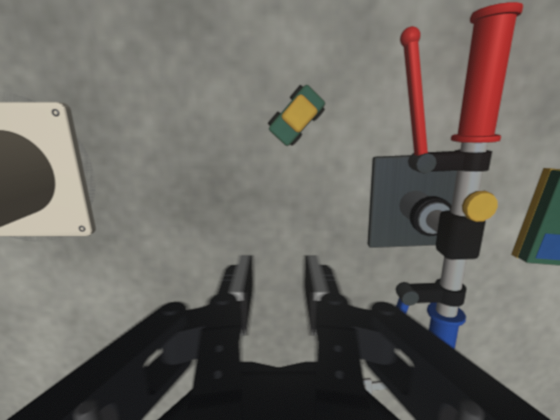

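The wrist view shows the red lever from its pivot (423,162) to its ball (411,36) and the blue pivot at (407,293), but the gripper hides the blue blade. I'll take more views further along -y and then +y.

```bash

python3 -m inch '[20,-40,0,0,0,0,0,40,-80,0,0,0,0,0,40,-120,0,0,0,0,0,40,-150,0,0,0,0,0,40,-150,0,0,0,0,0,40,-150,0,0,0,0,0]'
python3 -c "
from h import *
wshot(2)"
python3 -m inch '[0,-40,0,0,0,0,0,0,-80,0,0,0,0,0,0,-100,0,0,0,0,0,0,-100,0,0,0,0,0,0,-100,0,0,0,0,0]'
python3 -c "
from h import *
wshot(3)"
python3 -m inch '[0,40,0,0,0,0,0,0,80,0,0,0,0,0,0,120,0,0,0,0,0,0,160,0,0,0,0,0,0,200,0,0,0,0,0,0,240,0,0,0,0,0,0,280,0,0,0,0,0,0,310,0,0,0,0,0]'
python3 -m inch '[0,0,0,0,0,0,0,0,0,0,0,0,0,0]'
python3 - <<'E'
from h import *
wshot(4)
import pickle,itertools
D=[pickle.load(open(f"w{k}.pkl","rb")) for k in(1,2,3,4)]
for n in["red_pad","red_pivot","red_brake","blue_pad","blue_pivot","blue_brake","bar"]:
    for i,j in itertools.combinations(range(4),2):
        if D[i][n] and D[j][n]:
            a,b=D[i][n][0][0],D[j][n][0][0]; X=tri(a,b,D[i]["P"],D[j]["P"])
            print(n,i+1,j+1,X.round(4),np.linalg.norm(proj(D[i]["P"],X)-a).round(1))
cv2.imwrite("pics/w34.png",cv2.resize(np.vstack([cv2.imread("pics/w3.png"),cv2.imread("pics/w4.png")]),None,fx=.71,fy=.71))
E
```

```text
clock: 2.62
eef_pos: [0.42, -0.1515, 0.3023]
tool_rot: [0.709, 0.706, -0.0, -0.001]
ft_force: [0.6, 0.4, -0.7]
grip_width: 0.0001
grasp_force: 0.0
red_pad []
red_pivot []
blue_pad [([363.8, 240.4], 0.72)]
blue_pivot [([389.9, 168.3], 0.91)]
red_brake []
blue_brake [([439.2, 163.4], 0.65)]
bar [([448.5, 82.9], 0.72)]
clock: 3.43
eef_pos: [0.4199, -0.2502, 0.3031]
tool_rot: [0.708, 0.707, 0.0, -0.0]
ft_force: [-0.6, 0.6, -0.9]
grip_width: 0.0
grasp_force: 0.0
red_pad [([459.4, 52.3], 0.54)]
red_pivot [([459.4, 51.5], 0.24)]
blue_pad [([374.4, 146.1], 0.87)]
blue_pivot [([401.0, 54.5], 0.69)]
red_brake []
blue_brake [([457.0, 53.2], 0.67), ([398.7, 55.1], 0.36)]
bar []
clock: 4.5
eef_pos: [0.4194, 0.0629, 0.3037]
tool_rot: [0.706, 0.708, 0.001, 0.0]
ft_force: [1.3, -0.4, -0.5]
grip_width: -0.0001
grasp_force: 0.0
clock: 4.67
eef_pos: [0.4197, 0.0616, 0.3034]
tool_rot: [0.705, 0.709, -0.0, 0.0]
ft_force: [-0.1, 0.0, -0.7]
grip_width: 0.0
grasp_force: 0.0
red_pad [([355.2, 141.6], 0.66)]
red_pivot [([376.5, 222.0], 0.91)]
blue_pad [([366.8, 339.4], 0.58)]
blue_pivot [([367.2, 338.2], 0.36
[... 610 characters left out ...]
8.3
blue_pad 3 4 [ 0.5572 -0.2094  0.0321] 8.1
blue_pivot 1 2 [ 0.5336 -0.1236  0.1234] 1.2
blue_pivot 1 3 [ 0.5292 -0.1185  0.1313] 0.9
blue_pivot 1 4 [ 0.5323 -0.1236  0.125 ] 0.9
blue_pivot 2 3 [ 0.5275 -0.1202  0.1411] 0.9
blue_pivot 2 4 [ 0.533  -0.1227  0.127 ] 0.6
blue_pivot 3 4 [ 0.5304 -0.1185  0.1316] 0.3
blue_brake 1 2 [ 0.5809 -0.1175  0.1304] 0.1
blue_brake 1 3 [ 0.5805 -0.1173  0.1306] 0.1
blue_brake 1 4 [ 0.5799 -0.1166  0.1311] 0.4
blue_brake 2 3 [ 0.5807 -0.1174  0.1306] 0.2
blue_brake 2 4 [ 0.5807 -0.1174  0.1298] 0.6
blue_brake 3 4 [ 0.5804 -0.1172  0.13  ] 0.4
bar 1 2 [ 0.5757 -0.0438  0.1336] 0.4
bar 1 4 [ 0.576  -0.0436  0.1337] 0.1
bar 2 4 [ 0.5758 -0.0438  0.1332] 0.3
```

View pics/w34.png

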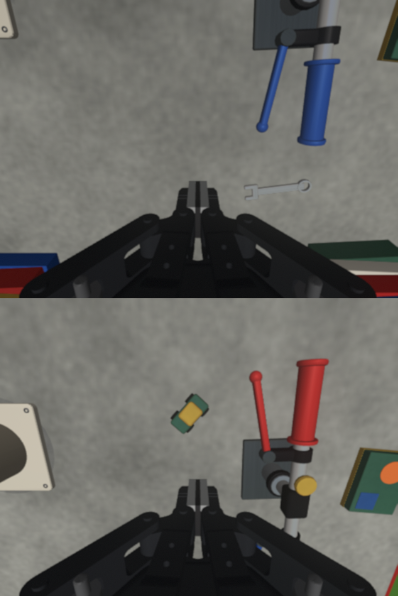

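w3 shows the blue lever clear of the gripper, and w4 shows the red one. The points agree with the text: the brakes are 157 mm apart, the pivots 50 mm off the bar, the red pad 85 mm from its pivot, z is about 0.133 and the bar's yaw about 3.8°. Next I'll move in front of the red pad and lower the gripper, shut and turned to suit the blade.

```bash

python3 -m inch '[10,20,-30,0,0,0.1,0,25,40,-60,0,0,0.2,0,33,47,-90,0,0,0.24,0,33,47,-125,0,0,0.24,0,33,47,-163,0,0,0.24,0,33,47,-163,0,0,0.24,0,33,47,-163,0,0,0.24,0]'
python3 -c "
from h import *
for c in ('scene','side'): cv2.imwrite(f'pics/{c}1.png',bot.camera(c))
a=cv2.imread('pics/scene1.png')[120:290,200:400];b=cv2.imread('pics/side1.png')[120:290,150:350]
cv2.imwrite('pics/app1.png',cv2.resize(np.hstack([a,b]),None,fx=2,fy=2))"
```

```text
clock: 5.65
eef_pos: [0.4513, 0.1061, 0.139]
tool_rot: [0.618, 0.786, -0.002, -0.002]
ft_force: [1.3, -0.1, 1.0]
grip_width: -0.0
grasp_force: 0.0
```

View pics/app1.png

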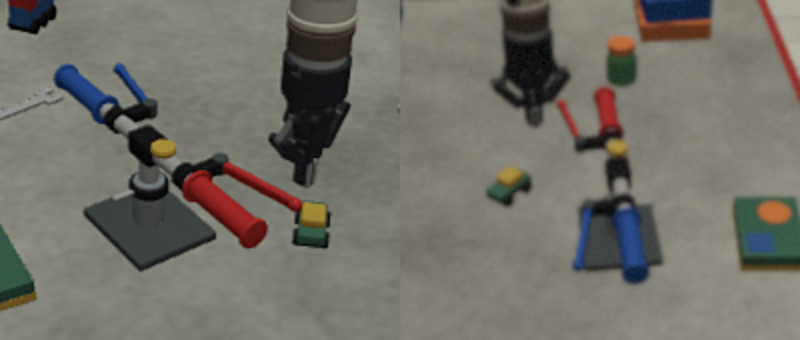

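The fingers stand just in front of the outer half of the red blade at its height, clear of everything. Now I'll ease up to the blade.

```bash

python3 -m inch '[8,2,0,0,0,0,0,16,4,0,0,0,0,0,22,5,0,0,0,0,0,25,6,0,0,0,0,0,25,6,0,0,0,0,0]'
python3 -m inch '[4,1,0,0,0,-0.04,0,8,2,0,0,0,-0.08,0,11,3,0,0,0,-0.12,0,11,3,0,0,0,-0.12,0,11,3,0,0,0,-0.12,0]'
```

```text
clock: 6.17
eef_pos: [0.4795, 0.1134, 0.141]
tool_rot: [0.617, 0.787, 0.001, 0.001]
ft_force: [-0.0, 0.1, 0.2]
grip_width: 0.0003
grasp_force: 0.0
clock: 6.58
eef_pos: [0.4879, 0.1161, 0.1401]
tool_rot: [0.663, 0.749, -0.001, -0.001]
ft_force: [-2.8, 0.8, 1.8]
grip_width: -0.0
grasp_force: 1.6
```

```bash

python3 -m inch '[4,1,0,0,0,-0.04,0,8,2,0,0,0,-0.08,0,12,4,0,0,0,-0.12,0,15,5,0,0,0,-0.16,0,17,5,0,0,0,-0.18,0,17,5,0,0,0,-0.18,0]'
python3 -m inch '[2,1,0,0,0,-0.03,0,4,1,0,0,0,-0.05,0,4,1,0,0,0,-0.05,0]'
```

```text
clock: 7.08
eef_pos: [0.5042, 0.1211, 0.1399]
tool_rot: [0.728, 0.686, -0.001, -0.001]
ft_force: [-6.0, 1.4, 2.6]
grip_width: -0.0001
grasp_force: 2.8
clock: 7.33
eef_pos: [0.5079, 0.122, 0.1399]
tool_rot: [0.745, 0.667, -0.002, -0.001]
ft_force: [-5.9, 0.6, 3.7]
grip_width: 0.0
grasp_force: 3.1
```

```bash

python3 -m inch '[1,0,0,0,0,0,0,2,0,0,0,0,0,0,2,0,0,0,0,0,0]'
python3 -m inch '[1,0,0,0,0,0,0,1.5,0,0,0,0,0,0,1.5,0,0,0,0,0,0]'
```

```text
clock: 7.58
eef_pos: [0.5096, 0.122, 0.1399]
tool_rot: [0.744, 0.668, -0.002, -0.002]
ft_force: [-6.8, 1.6, 3.4]
grip_width: 0.0002
grasp_force: 3.3
clock: 7.83
eef_pos: [0.511, 0.122, 0.1399]
tool_rot: [0.744, 0.668, -0.002, -0.002]
ft_force: [-7.1, 0.9, 4.3]
grip_width: 0.0001
grasp_force: 3.4
```

```bash

python3 -m inch '[0.8,0,0,0,0,0,0,1.5,0,0,0,0,0,0,1.5,0,0,0,0,0,0]'
python3 -m inch '[0.8,0,0,0,0,0,0,1.5,0,0,0,0,0,0,1.5,0,0,0,0,0,0]'
```

```text
clock: 8.08
eef_pos: [0.5124, 0.122, 0.14]
tool_rot: [0.744, 0.668, -0.002, -0.002]
ft_force: [-7.7, 1.3, 4.0]
grip_width: -0.0001
grasp_force: 3.6
clock: 8.33
eef_pos: [0.5138, 0.122, 0.14]
tool_rot: [0.744, 0.668, -0.002, -0.002]
ft_force: [-7.8, 0.8, 4.5]
grip_width: 0.0002
grasp_force: 3.7
```

```bash

python3 -m inch '[0.5,0,0,0,0,0,0,1,0,0,0,0,0,0,1,0,0,0,0,0,0]'
python3 -m inch '[0.5,0,0,0,0,0,0,1,0,0,0,0,0,0,1,0,0,0,0,0,0]'
```

```text
clock: 8.58
eef_pos: [0.5147, 0.122, 0.14]
tool_rot: [0.744, 0.668, -0.002, -0.002]
ft_force: [-7.2, 1.0, 5.0]
grip_width: -0.0
grasp_force: 3.9
clock: 8.83
eef_pos: [0.5155, 0.1219, 0.14]
tool_rot: [0.744, 0.668, -0.002, -0.002]
ft_force: [-8.2, 1.1, 4.1]
grip_width: 0.0001
grasp_force: 4.1
```

```bash

python3 -m inch '[0.5,0,0,0,0,0,0,1,0,0,0,0,0,0,1,0,0,0,0,0,0]'
python3 -m inch '[0.5,0,0,0,0,0,0,1,0,0,0,0,0,0,1,0,0,0,0,0,0]'
python3 -c "
from h import *
wshot(5)
for c in ('scene','side'): cv2.imwrite(f'pics/{c}2.png',bot.camera(c))
a=cv2.imread('pics/scene2.png')[140:260,250:390];b=cv2.imread('pics/side2.png')[120:240,180:320]
cv2.imwrite('pics/app2.png',cv2.resize(np.hstack([a,b]),None,fx=2.8,fy=2.8))"
```

```text
clock: 9.08
eef_pos: [0.5158, 0.1219, 0.14]
tool_rot: [0.744, 0.668, -0.003, -0.002]
ft_force: [-10.0, 0.9, 7.2]
grip_width: -0.0001
grasp_force: 5.0
clock: 9.33
eef_pos: [0.516, 0.1219, 0.1399]
tool_rot: [0.744, 0.668, -0.003, -0.003]
ft_force: [-11.0, 0.8, 7.9]
grip_width: -0.0001
grasp_force: 6.2
red_pad [([301.8, 281.1], 0.74)]
red_pivot []
blue_pad []
blue_pivot []
red_brake []
blue_brake []
bar []
```

View pics/app2.png

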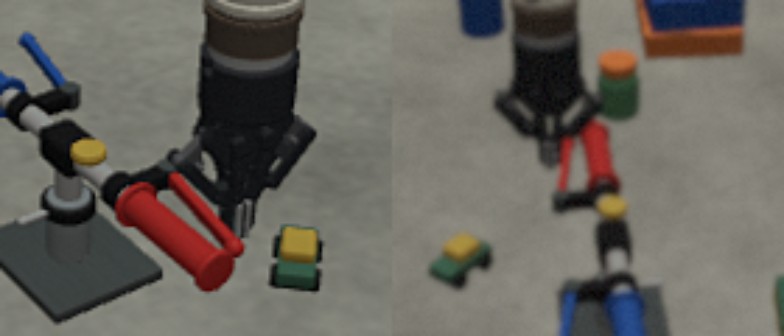

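View pics/w5.png

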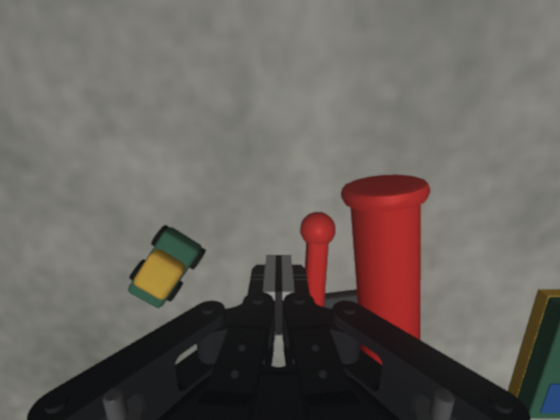

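The views show the red lever pressed, still clear of the grip (ball at (317,228), grip edge at (352,230) in the wrist view). The TCP has stalled at x=0.516 while the force climbs past 8 N, so the lever is against its stop. I'll hold about 1.2 s and then back off.

```bash

python3 -m inch '[0,0,0,0,0,0,0,0,0,0,0,0,0,0,0,0,0,0,0,0,0,0,0,0,0,0,0,0,0,0,0,0,0,0,0,0,0,0,0,0,0,0,0,0,0,0,0,0,0,0,0,0,0,0,0,0]'
python3 -m inch '[0,0,0,0,0,0,0,0,0,0,0,0,0,0,0,0,0,0,0,0,0,0,0,0,0,0,0,0,0,0,0,0,0,0,0,0,0,0,0,0,0,0]'
python3 -m inch '[-8,-2,0,0,0,0.06,0,-16,-5,0,0,0,0.12,0,-24,-8,0,0,0,0.2,0,-32,-10,0,0,0,0.26,0,-40,-12,0,0,0,0.32,0,-50,-14,0,0,0,0.35,0,-62,-16,0,0,0,0.35,0,-62,-16,0,0,0,0.35,0]'
python3 -m inch '[0,0,40,0,0,0,0,0,0,80,0,0,-0.1,0,0,0,120,0,0,-0.2,0,0,0,150,0,0,-0.24,0,0,0,150,0,0,-0.24,0]'
python3 - <<'E'
from h import *
wshot(6)
import pickle
d=pickle.load(open("w6.pkl","rb"))
print(proj(d["P"],[.4963,.1171,.1287]),proj(d["P"],[.5229,.0364,.1376]))
E
```

```text
clock: 10.5
eef_pos: [0.516, 0.1219, 0.1399]
tool_rot: [0.744, 0.668, -0.003, -0.003]
ft_force: [-12.4, 0.6, 8.0]
grip_width: 0.0002
grasp_force: 6.1
clock: 11.0
eef_pos: [0.516, 0.1219, 0.1399]
tool_rot: [0.744, 0.668, -0.003, -0.003]
ft_force: [-11.6, -0.0, 8.2]
grip_width: 0.0004
grasp_force: 6.1
clock: 11.67
eef_pos: [0.4566, 0.1054, 0.1402]
tool_rot: [0.617, 0.787, -0.001, -0.0]
ft_force: [0.1, -0.2, -0.3]
grip_width: 0.0
grasp_force: 0.0
clock: 12.08
eef_pos: [0.4625, 0.1067, 0.2977]
tool_rot: [0.707, 0.707, 0.006, 0.004]
ft_force: [0.9, -0.0, 0.4]
grip_width: 0.0
grasp_force: 0.0
red_pad [([310.1, 188.6], 0.83), ([376.3, 258.5], 0.54)]
red_pivot [([335.1, 262.3], 0.75)]
blue_pad []
blue_pivot []
red_brake [([375.9, 258.7], 0.98)]
blue_brake []
bar [([371.8, 323.7], 0.77)]
[308.53589836 187.94118242] [331.75193784 262.88370863]
```

Red sprang fully back: its pad is within 2 px of the rest position. Now across to blue.

```bash

python3 -m inch '[0,-40,0,0,0,0,0,0,-80,0,0,0,0,0,0,-120,0,0,0,-0.05,0,0,-160,0,0,0,-0.11,0,0,-200,0,0,0,-0.11,0,5,-240,0,0,0,-0.11,0,10,-280,0,0,0,-0.11,0,12,-305,0,0,0,-0.11,0]'
python3 -m inch '[0,0,0,0,0,0,0,0,0,-30,0,0,0,0,0,0,-60,0,0,0,0,0,0,-95,0,0,0,0,0,0,-130,0,0,0,0,0,0,-150,0,0,0,0,0,0,-150,0,0,0,0,0,0,-150,0,0,0,0]'
python3 -c "
from h import *
for c in ('scene','side'): cv2.imwrite(f'pics/{c}3.png',bot.camera(c))
a=cv2.imread('pics/scene3.png')[100:240,190:350];b=cv2.imread('pics/side3.png')[160:300,170:330]
cv2.imwrite('pics/app3.png',cv2.resize(np.hstack([a,b]),None,fx=2.5,fy=2.5))"
```

```text
clock: 13.15
eef_pos: [0.4702, -0.2025, 0.2892]
tool_rot: [0.746, 0.666, -0.001, -0.0]
ft_force: [1.2, 0.2, -0.2]
grip_width: -0.0002
grasp_force: 0.0
clock: 13.82
eef_pos: [0.4694, -0.1979, 0.1391]
tool_rot: [0.745, 0.667, -0.001, -0.002]
ft_force: [0.1, -1.0, 0.1]
grip_width: -0.0002
grasp_force: 0.0
```

View pics/app3.png

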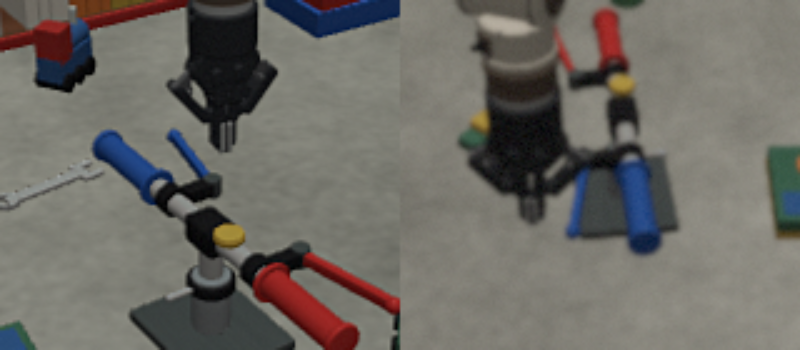

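The fingers stand in front of the blue blade's outer half at lever height and clear of it. Now I'll press, following the blade's turn.

```bash

python3 -m inch '[8,0,0,0,0,0,0,16,-1,0,0,0,0,0,22,-2,0,0,0,0,0,25,-2,0,0,0,0,0,25,-2,0,0,0,0,0]'
python3 -m inch '[4,0,0,0,0,0.03,0,8,-1,0,0,0,0.07,0,12,-1,0,0,0,0.11,0,16,-2,0,0,0,0.15,0,16,-2,0,0,0,0.15,0]'
python3 -m inch '[4,-1,0,0,0,0.04,0,8,-2,0,0,0,0.09,0,12,-3,0,0,0,0.14,0,16,-4,0,0,0,0.19,0,16,-4,0,0,0,0.19,0]'
```

```text
clock: 14.33
eef_pos: [0.4968, -0.2012, 0.1407]
tool_rot: [0.745, 0.667, 0.0, 0.001]
ft_force: [0.4, -0.3, 0.2]
grip_width: -0.0002
grasp_force: 0.0
clock: 14.75
eef_pos: [0.5101, -0.2036, 0.1399]
tool_rot: [0.693, 0.721, -0.002, -0.001]
ft_force: [-4.7, -2.0, 2.2]
grip_width: -0.0003
grasp_force: 2.3
clock: 15.17
eef_pos: [0.5253, -0.2064, 0.1398]
tool_rot: [0.621, 0.784, -0.001, -0.003]
ft_force: [-7.1, 0.8, 4.2]
grip_width: -0.0004
grasp_force: 3.4
```

```bash

python3 -m inch '[0.8,0,0,0,0,0.01,0,1.5,0,0,0,0,0.02,0,1.5,0,0,0,0,0.02,0]'
python3 -m inch '[0.8,0,0,0,0,0,0,1.5,0,0,0,0,0,0,1.5,0,0,0,0,0,0]'
python3 -m inch '[0.5,0,0,0,0,0,0,1,0,0,0,0,0,0,1,0,0,0,0,0,0]'
python3 -m inch '[0.5,0,0,0,0,0,0,1,0,0,0,0,0,0,1,0,0,0,0,0,0]'
```

```text
clock: 15.42
eef_pos: [0.5262, -0.2065, 0.1398]
tool_rot: [0.614, 0.789, -0.001, -0.003]
ft_force: [-7.5, -1.1, 4.2]
grip_width: -0.0003
grasp_force: 3.5
clock: 15.67
eef_pos: [0.5275, -0.2063, 0.1398]
tool_rot: [0.614, 0.789, -0.001, -0.003]
ft_force: [-7.8, 0.2, 3.8]
grip_width: -0.0003
grasp_force: 3.6
clock: 15.92
eef_pos: [0.5284, -0.2062, 0.1398]
tool_rot: [0.614, 0.789, -0.001, -0.003]
ft_force: [-8.4, 0.7, 3.6]
grip_width: -0.0001
grasp_force: 3.7
clock: 16.17
eef_pos: [0.5291, -0.2061, 0.1398]
tool_rot: [0.614, 0.789, -0.001, -0.003]
ft_force: [-8.6, 1.2, 4.8]
grip_width: -0.0
grasp_force: 4.2
```

```bash

python3 -m inch '[0.5,0,0,0,0,0,0,1,0,0,0,0,0,0,1,0,0,0,0,0,0]'
python3 -m inch '[0.5,0,0,0,0,0,0,1,0,0,0,0,0,0,1,0,0,0,0,0,0]'
```

```text
clock: 16.42
eef_pos: [0.5292, -0.2061, 0.1398]
tool_rot: [0.614, 0.789, -0.002, -0.004]
ft_force: [-10.4, 1.5, 7.6]
grip_width: 0.0001
grasp_force: 5.3
clock: 16.67
eef_pos: [0.5294, -0.2061, 0.1397]
tool_rot: [0.614, 0.789, -0.002, -0.005]
ft_force: [-13.7, 1.0, 7.9]
grip_width: -0.0001
grasp_force: 6.4
```

It has stalled the same way, so blue is on its stop. I'll hold, release and check.

```bash

python3 -m inch '[0,0,0,0,0,0,0,0,0,0,0,0,0,0,0,0,0,0,0,0,0,0,0,0,0,0,0,0,0,0,0,0,0,0,0,0,0,0,0,0,0,0,0,0,0,0,0,0,0,0,0,0,0,0,0,0]'
python3 -m inch '[0,0,0,0,0,0,0,0,0,0,0,0,0,0,0,0,0,0,0,0,0,0,0,0,0,0,0,0,0,0,0,0,0,0,0,0,0,0,0,0,0,0]'
python3 -m inch '[-8,1,0,0,0,-0.06,0,-16,3,0,0,0,-0.12,0,-24,5,0,0,0,-0.2,0,-32,7,0,0,0,-0.26,0,-40,8,0,0,0,-0.32,0,-50,8,0,0,0,-0.35,0,-62,8,0,0,0,-0.35,0,-62,8,0,0,0,-0.35,0]'
python3 -m inch '[0,0,40,0,0,0,0,0,0,80,0,0,0.05,0,0,0,120,0,0,0.1,0,-40,-20,150,0,0,0.1,0,-45,-40,160,0,0,0.1,0,-45,-40,160,0,0,0.1,0,-45,-40,160,0,0,0.1,0]'
python3 - <<'E'
from h import *
wshot(7)
import pickle
d=pickle.load(open("w7.pkl","rb"))
print(proj(d["P"],[.5119,-.198,.1373]),proj(d["P"],[.5292,-.120,.135]))
a=bot.camera("scene");b=bot.camera("side")
cv2.imwrite('pics/end.png',np.hstack([cv2.resize(a[100:300,160:400],None,fx=1.6,fy=1.6),cv2.resize(b[100:300,160:400],None,fx=1.6,fy=1.6)]))
E
```

```text
clock: 17.33
eef_pos: [0.5294, -0.2061, 0.1398]
tool_rot: [0.614, 0.789, -0.002, -0.005]
ft_force: [-12.7, 1.8, 7.3]
grip_width: 0.0
grasp_force: 6.3
clock: 17.83
eef_pos: [0.5294, -0.2061, 0.1398]
tool_rot: [0.614, 0.789, -0.002, -0.005]
ft_force: [-12.8, 1.3, 7.8]
grip_width: 0.0001
grasp_force: 6.3
clock: 18.5
eef_pos: [0.4706, -0.1985, 0.1402]
tool_rot: [0.742, 0.67, -0.0, -0.001]
ft_force: [-0.2, 0.3, 0.4]
grip_width: 0.0001
grasp_force: 0.0
clock: 19.08
eef_pos: [0.4282, -0.2401, 0.3019]
tool_rot: [0.708, 0.706, 0.001, 0.002]
ft_force: [0.1, 0.3, -0.7]
grip_width: -0.0001
grasp_force: 0.0
red_pad [([359.7, 159.4], 0.26)]
red_pivot []
blue_pad [([359.1, 158.9], 0.97)]
blue_pivot [([389.3, 66.8], 0.88)]
red_brake []
blue_brake [([446.8, 66.5], 0.83)]
bar []
[363.43242589 156.16112657] [389.99803409  67.45470687]
```

View pics/end.png

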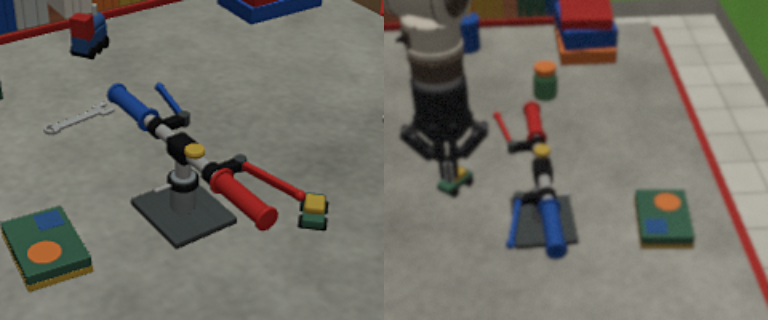

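Both levers are fully out, as at the start, the other things haven't moved, and the robot is clear of everything.

```bash
python3 -c "
from workcell import bot
print(bot.job_done())"
```

```text
the job is handed in; nothing more can be done
None
```

I pressed the red brake and then the blue one to its stop, at about 14–16 N, held each for over a second and let it spring fully out again; nothing else on the counter moved, and the job was handed in at about 19 s.

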